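# Fit the clamping lever on the board holder

## Task

The clamping lever of the circuit-board holder has come off. Line its splined bore up with the splines of the holder's spindle, slide it down fully home without forcing it, then turn it clockwise (seen from above) until the jaw is shut tight on the circuit board. Let go of the lever and leave the other things on the bench where they are.

Things in the scene. Friction and masses are not known exactly. Their poses are not given: they have to be found in the camera images.
- holder: fixed blue and black circuit-board holder, base plate 170 (x) x 100 (y) x 14 mm; origin: centre of its underside, z up. A 50 x 50 mm tower with the upright steel spindle at x = -45 mm; a green circuit board on edge at x = +52 mm, 100 mm wide, top 68 mm above the bench; a black jaw slides along +x between them. Only the spindle is higher than 68 mm
- spindle_nose (a point): centre of the top of the upright steel spindle, on its axis, 84 mm above the bench. Below it: tapered round nose 8 mm long (11 mm diameter at the tip, 17 mm at its foot), then the spline, 16 mm long. Axes are the holder's: they do NOT show at which angle the spline teeth stand; that varies by up to 86 deg from time to time, so expect any angle
- lever_boss (a point): centre of the square boss (24 x 24 mm, 30 mm tall, top face 15 mm above this point), the place to hold the loose dark steel clamping lever (0.16 to 0.25 kg). It stands on a hub of 41 mm diameter, 33 mm tall; the lever lies hub down on the bench, z up, so this point is 48 mm above the bench. The boss's faces are square to the x and y axes; the arm points along +x
- lever_bore (a point): centre of the bore's mouth in the lever's underside, 48 mm below lever_boss. Blind bore 27 mm deep; in its lowest 16 mm four inner teeth 10.4 mm wide, 20 mm between opposite teeth, 30.4 mm across slots. A slot lies along +x, others every 90 deg: the lever fits in four positions, any will do. Play: 1.5 mm sideways on the nose; 0.8 mm and 5 deg on the spline
- jaw (a joint): travel of the sliding jaw (m): near 0 open, 0.008 shut on the board. The spindle drives it by a cam with lost motion: it stays still during the first 0 to 1.5 rad of the turn, then travels 8 mm in the last 0.9 rad before the stop
- spindle_shoulder (a point): centre of the flat round shoulder (38 mm diameter) at the spline's foot, on the spindle axis, 60 mm above the bench, where the lever sits when home. Spline: four straight teeth 5 mm wide, every 90 deg, 28 mm over the tips, core 17 mm. The spindle is stiff (0.2 to 0.3 Nm), turns clockwise from above by 0.9 to 2.4 rad from its start to a hard stop (jaw shut), stays where left
- lever_end (a point): centre of the upright round grip (18 mm diameter, from 18 to 62 mm above the lever's underside) at the arm's end, 75 mm from the bore axis; the arm is 16 mm wide, at 18 to 30 mm height
Things that resemble listed ones, but are neither listed nor needed, are in the scene too. What is shaped like the holder but pink is not meant. Of the things that look like the part that bears lever_boss, take the one that is farthest to the robot's left at the start.

How it is judged (in metres and radians):
On the way:
1. the lever sits fully home on the spindle's spline, the jaw still open (z of lever_bore in the frame of holder between 0.055 and 0.0625 m and horizontal distance between lever_bore and spindle_nose below 0.003 m and value of joint jaw below 0.005 m), for 0.2 s.
At the end, for the whole second after the job is handed in: The lever is fully home on the spindle (underside within 2.5 mm of the shoulder, within 3 mm of the axis, upright within 5 deg), the jaw is shut on the board (travel over 7.2 of 8 mm), and the lever is released and at rest (value of joint jaw above 0.0072 m and z of lever_bore in the frame of holder between 0.055 and 0.0625 m and horizontal distance between lever_bore and spindle_nose below 0.003 m and angle between lever_bore's own z axis and vertical below 0.09 rad and linear speed of lever below 0.01 m/s); the robot touches nothing.
It fails at once if the lever is forced: pressed on the holder with more than 40 N while it is not yet home (z of lever_bore in the frame of holder above 0.063 m and contact force between lever and holder above 40 N).
It fails at once if another thing on the bench is moved by more than 30 mm (distance of any of solder_reel, flux_jar, parts_tray, screwdriver, cutters, parts_dish, heatsink from where it was at the start of the episode above 0.03 m).
It also fails if it takes over 72 s, if anything falls off the work surface, if the arm or the gripper's body presses on something with over 40 N, if the wrist force passes 120 N, or if a joint passes its speed limit or range.

## Robot

A 6-joint arm with a two-finger parallel gripper is mounted at the origin on the work surface. World frame = base frame: x ahead of the robot, y to its left, z up, the work surface at z = 0. Lengths are in mm, angles in rad, forces in N, time in s.
With the tool pointing down it reaches from about 275 to 825 mm from the base axis. Payload 5.2 kg.
Tool frame: the origin (TCP) lies at the very end of the fingers, on their centre line; the grasp point (between the pads) lies 19 mm behind it; x points along the fingers, y is the direction in which the jaws open and shut, and the axes are right-handed (so a half turn about x gives the same grasp; the last joint's range is limited). The gripper opens to 93 mm and grips with 3 to 60 N. Pads are 15 mm wide; open, the fingers measure 128 mm over their backs; the gripper's body (75 mm by 188 mm) begins 65 mm behind the grasp point.
Start: joints at [-1.342, 0.259, 1.535, -0, 1.348, -0.203], TCP at [230.199, -499.513, 218.653] pointing down, gripper open.
Joint ranges: [-3.14, 3.14], [-0.91, 2.08], [0.19, 2.58], [-1.22, 4.36], [0.22, 2.71], [-3.12, 3.12]. Speed limits (rad/s): [2.57, 2.57, 3.14, 3.14, 3.14, 3.14].

## Interface

Orientations are given as [roll, pitch, yaw] about the fixed x, y, z axes, in that order (R = Rz(yaw) Ry(pitch) Rx(roll)).
In Python, from cell import telemetry, imaging, ticket gives the robot as it stands.
- The arm moves only by the tool arm_command, never from a script. Its argument "plan" is a list of rows, each a list of 7 numbers: the turn, a rotation vector about the world's x, y, z in rad, then the shift along the world's x, y, z in mm, then the opening, from -1 (shut) to 1 (fully open). A call has 1 to 10 rows; each row is the pose to reach, as a shift and turn from the pose measured when the call began; what a row does not reach only later rows make up. A row lasts 1/12 s, in which the tool goes at most 41.7 mm and 7.16 degrees, less where a joint would pass 70% of its speed; a pose out of reach is approached as far as the arm can. A call with a gripper value outside its range is refused whole. The fingers move at their own pace and stop on an object; "newtons" is the grip in N (left out, the last holds). Time passes only in rows, so rows that repeat a pose let the fingers close. It gives the time, the measured TCP pose, the force and the opening at its end, in the units of the state.
- telemetry.get_state(): the state, without advancing time (a new reading comes with each control period).
- imaging.camera(name): name is "scene" or "top"; returns a dict with "pixels" (480x640x3 uint8, red, green, blue), "mtx" (3x3 intrinsics, pixels), "origin" and "attitude" of the camera in the world. Camera axes: x right, y down, z forward; pixel columns grow to the right and rows downward; lengths in mm; the calibration is good to about 2 mm. A picture is of the moment at which its call begins. There is no depth.
- ticket.sign_off(): hands the job in, once; it reports no verdict.
The state is a dict: "time": time; "joints": joint angles; "qd": joint speeds; "joint_efforts": joint torques, N m; "tool_pos": TCP position; "ee_rot": TCP orientation; "contact_force": force on the tool from outside, world axes, zero at the start; "moment": the same for the moment, N m; "opening": finger opening in mm.
Only numpy, scipy, OpenCV 4.12 (cv2) and the standard library are available. Lean on these libraries where they do the work, as an engineer would, in place of code of your own. Each camera call takes 0.05 s, during which the arm holds its last target.

## Working session

There is one attempt and no reset: what is moved stays moved. The work goes in short steps, Python scripts to look and compute and a tool call to move; the robot and the scene stay as the last step left them, time stands still between calls to the robot, and variables do not carry over. Pictures are saved under pics/ and viewed, and the job is handed in when it is done.

Besides the shell and the picture viewer there is one more tool, called after ">>>" in YAML: its name, and indented under it one key for each argument. arm_command: Moves the arm, as the interface text tells. Its arguments: {"type":"object","properties":{"plan":{"type":"array"},"newtons":{"type":"number"}},"required":["plan"]}

```bash
ls; mkdir -p pics; cat > h.py <<'E'
import numpy as np, cv2
from cell import telemetry, imaging, ticket
def snap(name,fn):
    c=imaging.camera(name); cv2.imwrite('pics/'+fn+'.png',c['pixels'][:,:,::-1]); 
    np.savez('pics/'+fn+'.npz',mtx=np.array(c['mtx']),origin=np.array(c['origin']),att=np.array(c['attitude']),pixels=c['pixels'])
    return c
E
python3 - <<'E'
from h import *
print(telemetry.get_state())
for n in ('scene','top'):
    c=snap(n,n+'0'); print(n,c['mtx'],c['origin'],c['attitude'])
E
```

```text
pics
{'time': 0.0, 'joints': array([-1.34181586e+00,  2.59346981e-01,  1.53606549e+00,  1.42957641e-05,
        1.34796590e+00, -2.02789515e-01]), 'qd': array([ 0.00086155,  0.00027718, -0.0013299 , -0.00129219,  0.00019068,
       -0.00107203]), 'joint_efforts': array([-1.17760555e-03, -4.37321520e+01, -2.84002876e+01,  7.18477671e-02,
        4.13490285e-02, -1.58521393e-04]), 'tool_pos': array([ 230.07251643, -498.98566525,  217.82260582]), 'ee_rot': array([-1.78139019,  1.56901055,  1.79196928]), 'contact_force': array([ 0.47676197,  0.13584916, -0.23879041]), 'moment': array([0.01724711, 0.00105765, 0.0253133 ]), 'opening': 92.89594484601001}
scene [[522.91726369   0.         318.94596687]
 [  0.         522.91726369 235.75569742]
 [  0.           0.           1.        ]] [1192.05276572   89.93011638  793.04073376] [-2.32204642  0.01041214  1.83728091]
top [[555.31134978   0.         330.2851666 ]
 [  0.         555.31134978 245.92906234]
 [  0.           0.           1.        ]] [ 374.39583147 -129.85020854 1127.01618125] [-3.0613234  -0.0034284  -1.55257564]
```

View pics/scene0.png

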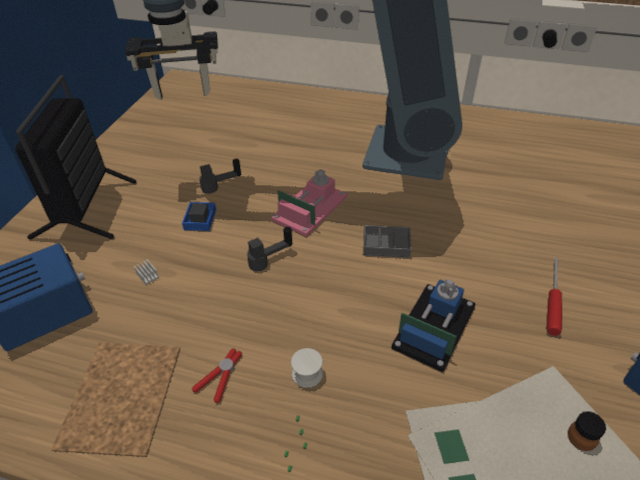

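View pics/top0.png

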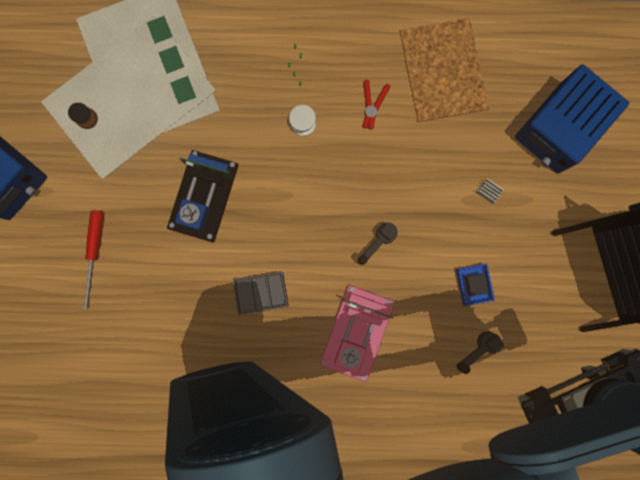

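Two candidate levers in the top view, at (385,235) and (487,345). The first is farther to the robot's left, since +y points to image left. The holder is blue and black at (200,195), and the pink one is at (357,335). I'll confirm with enlarged crops and a calibration check.

```bash
cat >> h.py <<'E'
from scipy.spatial.transform import Rotation as Ro
def load(fn): return np.load('pics/'+fn+'.npz')
def ray(c,uv):
    R=Ro.from_euler('xyz',c['att']).as_matrix()
    d=R@np.linalg.inv(c['mtx'])@np.array([uv[0],uv[1],1.]); return c['origin'],d
def onz(c,uv,z):
    o,d=ray(c,uv); return o+d*(z-o[2])/d[2]
def proj(c,P):
    R=Ro.from_euler('xyz',c['att']).as_matrix(); p=c['mtx']@(R.T@(np.array(P,float)-c['origin'])); return p[:2]/p[2]
def tri(cs,uvs):
    A=np.zeros((3,3));b=np.zeros(3)
    for c,uv in zip(cs,uvs):
        o,d=ray(c,uv); d=d/np.linalg.norm(d); M=np.eye(3)-np.outer(d,d); A+=M;b+=M@o
    return np.linalg.solve(A,b)
def crop(fn,out,x,y,w,h,s):
    c=load(fn)['pixels'][y:y+h,x:x+w,::-1]; cv2.imwrite('pics/'+out+'.png',cv2.resize(c,None,fx=s,fy=s,interpolation=cv2.INTER_CUBIC))
E
python3 - <<'E'
from h import *
t=load('top0');s=load('scene0')
for uv in [(385,235),(487,345),(200,195),(0,0),(640,480)]: print(onz(t,uv,60))
print(tri([t,s],[(189,212),(448,286)]))
a=t['pixels'];b=s['pixels']
def cr(a,x,y,w,h,W,H): return cv2.resize(a[y:y+h,x:x+w,::-1],(W,H),interpolation=cv2.INTER_CUBIC)
o=np.vstack([np.hstack([cr(a,155,140,100,75,400,300),cr(a,345,210,100,75,400,300)]),np.hstack([cr(b,390,270,100,75,400,300),cr(b,220,215,100,75,400,300)])])
o[300-0:300]=o[300:300]
cv2.imwrite('pics/crop0.png',o)
E
```

```text
[ 483.40940395 -237.21708995   60.        ]
[ 276.7614947  -433.44840132   60.        ]
[554.73353922 122.63149066  60.        ]
[940.14738955 535.72430771  60.        ]
[  32.4123182  -718.36849452   60.        ]
[519.32655788 141.30364814  71.39821304]
```

View pics/crop0.png

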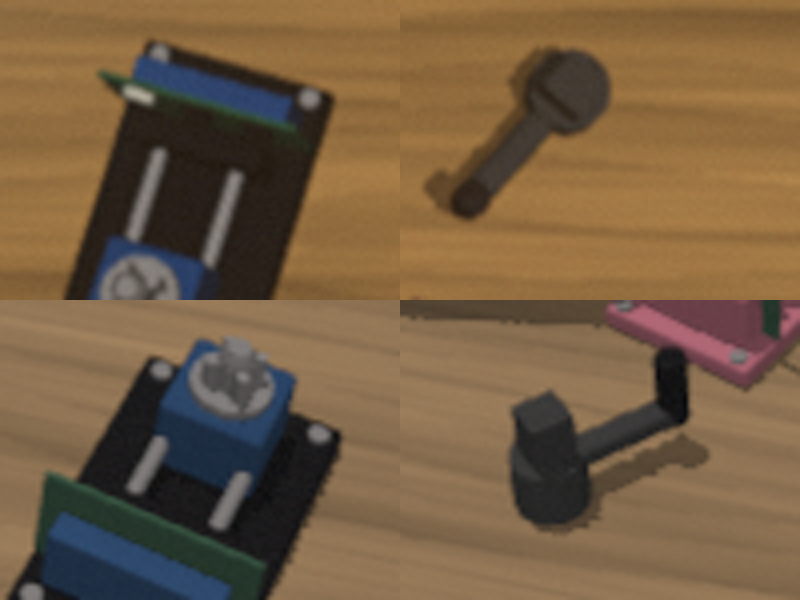

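```bash
python3 - <<'E'
from h import *
t=load('top0');s=load('scene0')
a=t['pixels'];b=s['pixels']
def cr(a,x,y,w,h,W,H,g): 
    q=cv2.resize(a[y:y+h,x:x+w,::-1],(W,H),interpolation=cv2.INTER_CUBIC).astype(float)/255
    return (255*np.clip(q,0,1)**g).astype(np.uint8)
o=np.vstack([np.hstack([cr(a,170,193,40,30,400,300,1),cr(a,350,215,60,45,400,300,.5)]),np.hstack([cr(b,425,270,44,33,400,300,1),cr(b,240,220,60,45,400,300,.4)])])
cv2.imwrite('pics/crop1.png',o)
E
```

```text
(no output)
```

View pics/crop1.png

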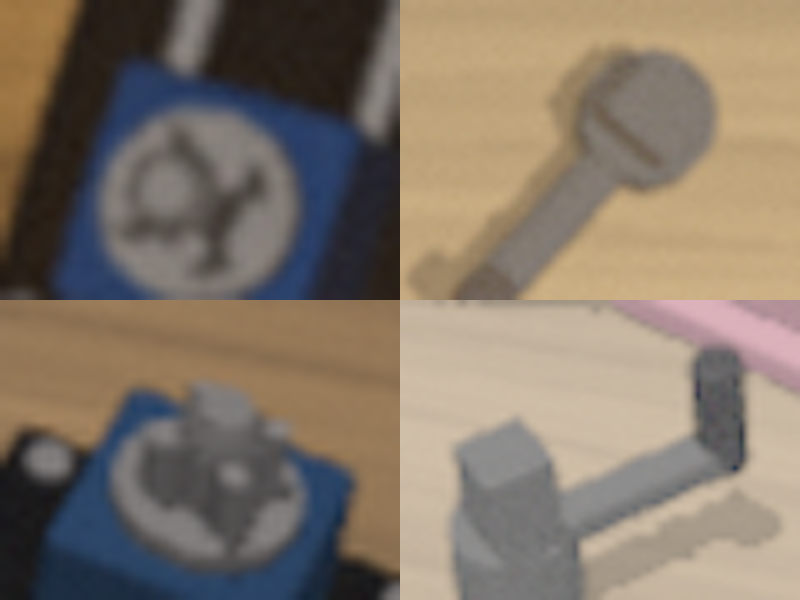

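```bash
python3 - <<'E'
from h import *
t=load('top0');s=load('scene0')
a=t['pixels'];b=s['pixels']
def cr(a,x,y,w,h,W,H,lo,hi): 
    q=cv2.resize(a[y:y+h,x:x+w,::-1],(W,H),interpolation=cv2.INTER_LANCZOS4).astype(float)
    return (255*np.clip((q-lo)/(hi-lo),0,1)).astype(np.uint8)
o=np.hstack([cr(a,177,200,25,25,400,400,30,190),cr(b,434,274,28,28,400,400,30,210)])
cv2.imwrite('pics/crop2.png',o)
# predicted pixels
for P in [(519.3,141.3,84),(519.3,141.3,76),(519.3,141.3,60)]: print(proj(t,P),proj(s,P))
E
```

```text
[186.51458418 211.16485902] [448.24088167 281.42860607]
[187.5830653 211.7631533] [447.54522717 284.37731047]
[189.67245791 212.9331053 ] [446.17758076 290.17441956]
```

View pics/crop2.png

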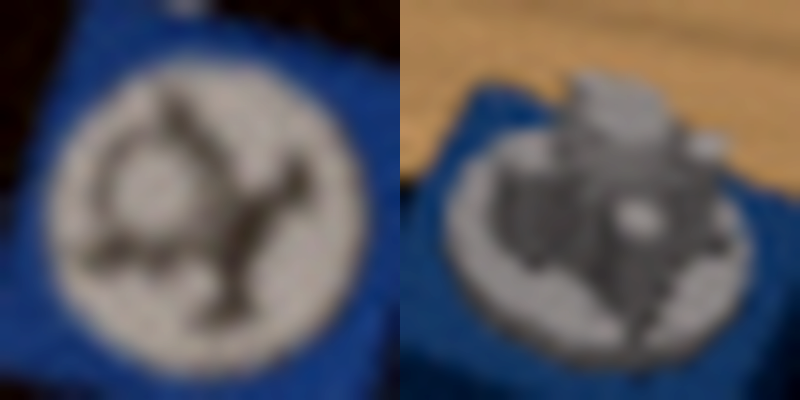

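```bash
python3 - <<'E'
from h import *
t=load('top0');s=load('scene0')
S=lambda u,v:(434+(u-400+.5)/400*28-.5,274+(v+.5)/400*28-.5)
T=lambda u,v:(177+(u+.5)/16-.5,200+(v+.5)/16-.5)
nose=tri([t,s],[T(155,185),S(622,100)]); print('nose',nose)
c=onz(t,T(207,217),60); c2=onz(s,S(598,245),60); print('shoulder',c,c2)
print(onz(t,T(155,185),84),onz(s,S(622,103),84))
ax=c2[:2]
for uv in [(640,215),(708,145),(530,155)]:
    p=onz(s,S(*uv),76); d=p[:2]-ax; print('scene tooth',uv,np.hypot(*d),np.degrees(np.arctan2(d[1],d[0])))
for uv in [(630,320),(510,250),(725,245)]:
    p=onz(s,S(*uv),62); d=p[:2]-ax; print('scene foot',uv,np.hypot(*d),np.degrees(np.arctan2(d[1],d[0])))
ax=c[:2]
for uv,z in [((170,95),65),((85,255),65),((305,170),62),((235,315),62),((240,235),76)]:
    p=onz(t,T(*uv),z); d=p[:2]-ax; print('top',uv,np.hypot(*d),np.degrees(np.arctan2(d[1],d[0])))
# holder angle from base black: use tower blue/rods; lever
E
```

```text
nose [519.04354997 141.85566825  86.21424567]
shoulder [518.97942172 141.68174027  60.        ] [519.98213997 143.57316017  60.        ]
[519.4251292  141.86446556  84.        ] [517.23901605 142.60945313  84.        ]
scene tooth (640, 215) 8.982265219074014 22.91831061267314
scene tooth (708, 145) 12.328790249305216 118.43591504490304
scene tooth (530, 155) 11.008557692482322 -81.62125691680347
scene foot (630, 320) 14.361527430988376 20.00196845844672
scene foot (510, 250) 12.287783272308747 -63.12266707797948
scene foot (725, 245) 15.744089258448366 98.42025521529145
top (170, 95) 14.54455507239144 14.953904635577318
top (85, 255) 14.337205377758554 112.812543142377
top (305, 170) 13.373640523154153 -64.91821014962878
top (235, 315) 12.871219823703878 -160.28574870839574
top (240, 235) 9.133324466322264 -117.76528768691952
```

```bash
python3 - <<'E'
from h import *
t=load('top0');s=load('scene0')
a=t['pixels'];b=s['pixels']
def cr(a,x,y,w,h,W,H,lo,hi): 
    q=cv2.resize(a[y:y+h,x:x+w,::-1],(W,H),interpolation=cv2.INTER_LANCZOS4).astype(float)
    return (255*np.clip((q-lo)/(hi-lo),0,1)).astype(np.uint8)
o=np.vstack([np.hstack([cr(a,352,216,50,50,400,400,15,85),cr(b,246,222,50,50,400,400,15,85)])])
cv2.imwrite('pics/crop3.png',o)
# silhouette of lever top view
m=cv2.inRange(a,(0,0,0),(75,68,62)).astype(np.uint8)
m2=np.zeros_like(m); m2[210:275,345:405]=m[210:275,345:405]
print(m2.sum()/255)
E
```

```text
556.0
```

View pics/crop3.png

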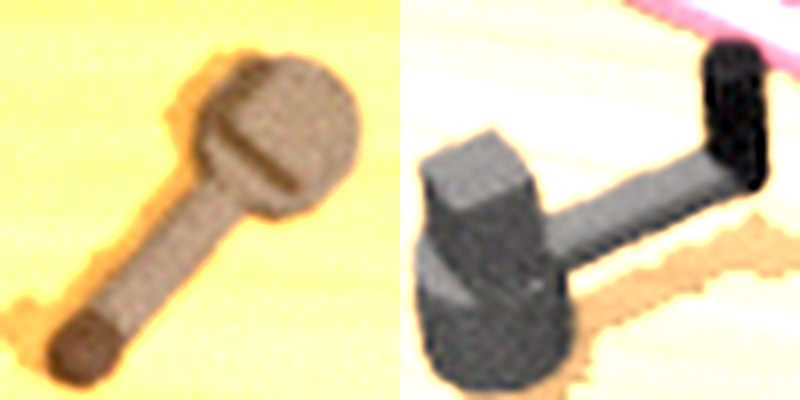

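```bash
python3 - <<'E'
from h import *
t=load('top0');s=load('scene0')
T=lambda u,v:(352+(u+.5)/8-.5,216+(v+.5)/8-.5)
S=lambda u,v:(246+(u-400+.5)/8-.5,222+(v+.5)/8-.5)
hub=onz(t,T(283,136),33); gt=onz(t,T(82,348),50)
print('top hub',hub,'grip',gt, gt[:2]-hub[:2],np.hypot(*(gt-hub)[:2]),np.degrees(np.arctan2(*(gt-hub)[:2][::-1])))
cs=[onz(s,S(*p),63)for p in[(420,170),(493,132),(530,172),(460,210)]]
B=np.mean(cs,0); G=onz(s,S(735,52),62)
for i in range(4):
    d=cs[(i+1)%4]-cs[i]; print(np.hypot(*d[:2]),np.degrees(np.arctan2(d[1],d[0])))
d=G-B;print('scene boss',B,'grip',G,np.hypot(*d[:2]),np.degrees(np.arctan2(d[1],d[0])))
d=onz(t,T(295,188),63)-onz(t,T(220,115),63);print(np.hypot(*d[:2]),np.degrees(np.arctan2(d[1],d[0])))
print('boss top predicted in top', proj(t,[*B[:2],63]))
E
```

```text
top hub [ 491.09105772 -243.72271679   33.        ] grip [ 436.6302399  -193.65973812   50.        ] [-54.46081782  50.06297867] 73.97487756924555 137.40929908946885
22.101859709652032 143.91886401048023
18.248656514514256 50.881604715233564
21.289102808133087 -35.25480863279103
18.530668990302512 -126.55093289016902
scene boss [ 492.95740828 -242.5858778    63.        ] grip [ 432.82091674 -193.25179771   62.        ] 77.78334701287216 140.63562684720358
25.161246593408038 -133.51896887973962
boss top predicted in top [387.99376377 229.96695897]
```

```bash
python3 - <<'E'
from h import *
s=telemetry.get_state()
print(Ro.from_euler('xyz',s['ee_rot']).as_matrix().round(3), np.degrees(s['joints']).round(1), s['tool_pos'])
E
```

```text
[[-0.     0.418 -0.908]
 [ 0.002 -0.908 -0.418]
 [-1.    -0.002 -0.   ]] [-76.9  14.9  88.    0.   77.2 -11.6] [ 230.07095615 -499.02477961  217.90839061]
```

>>> arm_command:
  plan:
    - [0, 0, 0.12, 26, 26, -5, 1]
    - [0, 0, 0.24, 52, 52, -10, 1]
    - [0, 0, 0.36, 80, 80, -15, 1]
    - [0, 0, 0.48, 107, 107, -20, 1]
    - [0, 0, 0.6, 134, 134, -25, 1]
    - [0, 0, 0.72, 160, 158, -30, 1]
    - [0, 0, 0.84, 187, 184, -35, 1]
    - [0, 0, 0.96, 214, 210, -40, 1]
    - [0, 0, 1.08, 240, 235, -45, 1]
    - [0, 0, 1.2, 262, 256, -50, 1]

```text
time: 0.93
tool_pos: [493.3, -240.8, 167.4]
ee_rot: [-2.106, 1.569, 2.674]
contact_force: [0.7, -1.0, 0.6]
opening: 92.8
```

>>> arm_command:
  plan:
    - [0, 0, 0.12, 0, 0, 0, 1]
    - [0, 0, 0.24, 0, 0, 0, 1]
    - [0, 0, 0.36, 0, 0, -10, 1]
    - [0, 0, 0.48, 0, 0, -20, 1]
    - [0, 0, 0.6, 0, 0, -30, 1]
    - [0, 0, 0.72, 0, 0, -40, 1]
    - [0, 0, 0.77, 0, 0, -40, 1]
    - [0, 0, 0.77, 0, 0, -40, 1]
    - [0, 0, 0.77, 0, 0, -40, 1]

```text
time: 1.68
tool_pos: [493.2, -240.7, 127.0]
ee_rot: [-2.329, 1.568, -3.064]
contact_force: [0.4, 0.3, -1.0]
opening: 93.2
```

```bash
python3 - <<'E'
from h import *
s=telemetry.get_state()
R=Ro.from_euler('xyz',s['ee_rot']).as_matrix()
print(R.round(3), np.degrees(np.arctan2(R[1,1],R[0,1])),np.degrees(s['joints']).round(1), s['tool_pos'],s['time'],s['contact_force'])
c=snap('scene','s1');snap('top','t1')
E
```

```text
[[-0.003  0.671  0.742]
 [-0.     0.742 -0.671]
 [-1.    -0.002 -0.002]] 47.88813945358192 [-37.6  19.3  95.4  -0.1  65.5 -85.4] [ 493.17811427 -240.69627644  127.04558222] 1.6833 [ 0.39109417  0.29971644 -0.99309294]
```

View pics/s1.png

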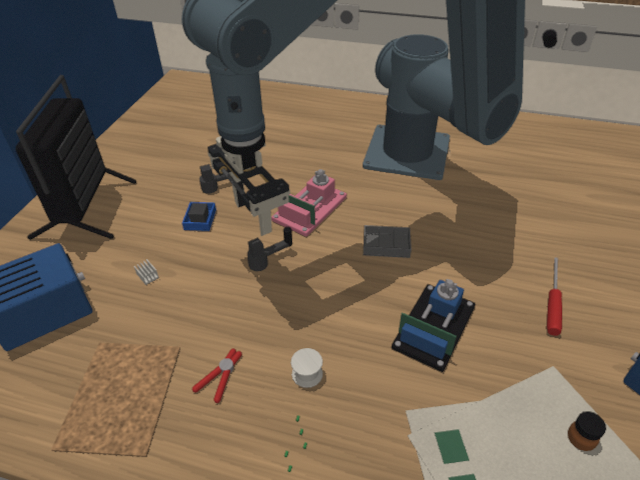

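>>> arm_command:
  plan:
    - [0, 0, 0, -1, -2, -30, 1]
    - [0, 0, 0, -1, -2, -60, 1]
    - [0, 0, 0, -1, -2, -80, 1]
    - [0, 0, 0, -1, -2, -88, 1]
    - [0, 0, 0, -1, -2, -90, 1]
    - [0, 0, 0, -1, -2, -90, 1]

```text
time: 2.28
tool_pos: [492.7, -243.1, 37.8]
ee_rot: [-1.923, 1.569, -2.658]
contact_force: [-0.4, 0.1, -0.4]
opening: 93.1
```

>>> arm_command:
  plan:
    - [0, 0, 0, 0, 0, 0, -1]
    - [0, 0, 0, 0, 0, 0, -1]
    - [0, 0, 0, 0, 0, 0, -1]
    - [0, 0, 0, 0, 0, 0, -1]
    - [0, 0, 0, 0, 0, 0, -1]
    - [0, 0, 0, 0, 0, 0, -1]
    - [0, 0, 0, 0, 0, 0, -1]
    - [0, 0, 0, 0, 0, 0, -1]
  newtons: 40

```text
time: 2.95
tool_pos: [492.7, -243.1, 37.8]
ee_rot: [-1.94, 1.569, -2.675]
contact_force: [-0.3, -0.5, -0.3]
opening: 43.9
```

>>> arm_command:
  plan:
    - [0, 0, 0, 0, 0, 0, -1]
    - [0, 0, 0, 0, 0, 0, -1]
    - [0, 0, 0, 0, 0, 0, -1]
    - [0, 0, 0, 0, 0, 0, -1]
    - [0, 0, 0, 0, 0, 0, -1]
    - [0, 0, 0, 0, 0, 0, -1]
    - [0, 0, 0, 0, 0, 0, -1]
    - [0, 0, 0, 0, 0, 0, -1]

```text
time: 3.62
tool_pos: [492.7, -243.0, 37.8]
ee_rot: [-1.95, 1.569, -2.685]
contact_force: [0.1, 0.6, -1.1]
opening: 23.5
```

```bash
python3 - <<'E'
from h import *
s=telemetry.get_state(); print(s['opening'],s['contact_force'],s['moment'],s['tool_pos'])
snap('scene','s2');crop('s2','s2c',210,190,100,90,6)
E
```

```text
23.463530381124922 [ 0.12777976  0.61222663 -1.14341993] [ 0.04256264 -0.22122901 -0.0241407 ] [ 492.69595443 -243.03727573   37.77995022]
```

View pics/s2c.png

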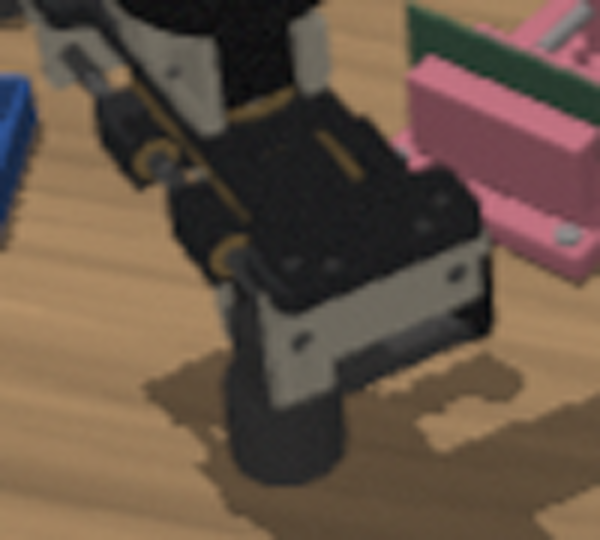

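>>> arm_command:
  plan:
    - [0, 0, 0, 0, 0, 15, -1]
    - [0, 0, 0, 0, 0, 45, -1]
    - [0, 0, 0, 0, 0, 80, -1]
    - [0, 0, 0, 0, 0, 115, -1]
    - [0, 0, -0.05, 0, 25, 125, -1]
    - [0, 0, -0.15, 2, 60, 125, -1]
    - [0, 0, -0.25, 8, 98, 125, -1]
    - [0, 0, -0.35, 12, 136, 125, -1]
    - [0, 0, -0.45, 18, 174, 125, -1]
    - [0, 0, -0.47, 20, 200, 125, -1]

```text
time: 4.5
tool_pos: [512.4, -40.0, 162.7]
ee_rot: [-2.444, 1.568, 2.629]
contact_force: [1.0, 0.1, -1.9]
opening: 23.6
```

>>> arm_command:
  plan:
    - [0, 0, 0, 1, 38, 0, -1]
    - [0, 0, 0, 2, 75, 0, -1]
    - [0, 0, 0, 4, 112, 0, -1]
    - [0, 0, 0, 5, 145, 0, -1]
    - [0, 0, 0, 6, 170, 0, -1]
    - [0, 0, 0, 6, 183, 0, -1]
    - [0, 0, 0, 6, 185, 0, -1]
    - [0, 0, 0, 6, 185, 0, -1]
    - [0, 0, 0, 6, 185, 0, -1]

```text
time: 5.25
tool_pos: [518.3, 143.8, 162.5]
ee_rot: [-2.048, 1.568, 3.025]
contact_force: [0.1, -0.1, -1.3]
opening: 23.7
```

```bash
python3 - <<'E'
from h import *
s=telemetry.get_state()
R=Ro.from_euler('xyz',s['ee_rot']).as_matrix()
print(R.round(3), np.degrees(np.arctan2(R[1,1],R[0,1])),np.degrees(s['joints']).round(1), s['tool_pos'],s['time'],s['contact_force'],s['moment'],s['opening'])
snap('scene','s3');snap('top','t3');crop('s3','s3c',390,180,110,120,5)
E
```

```text
[[-0.003  0.936  0.353]
 [ 0.     0.353 -0.936]
 [-1.    -0.002 -0.001]] 20.66747594454076 [  3.6  16.2  94.3   0.   69.7 -17.1] [518.34675346 143.83436065 162.52278966] 5.25 [ 0.07754168 -0.13367029 -1.25370245] [-0.01520493 -0.08961862 -0.01270952] 23.66090285356569
```

View pics/s3.png

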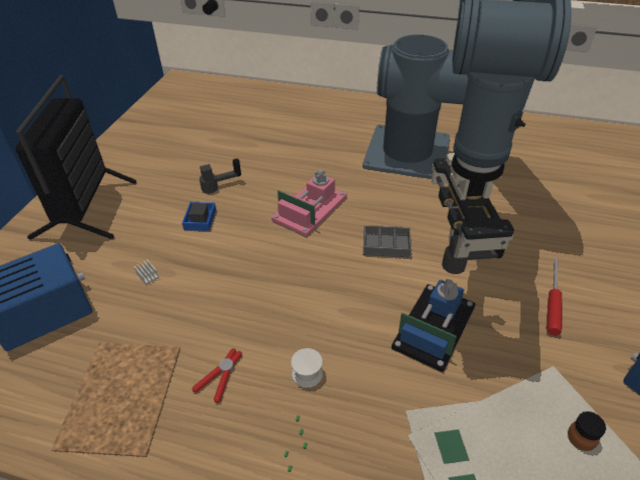

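View pics/s3c.png

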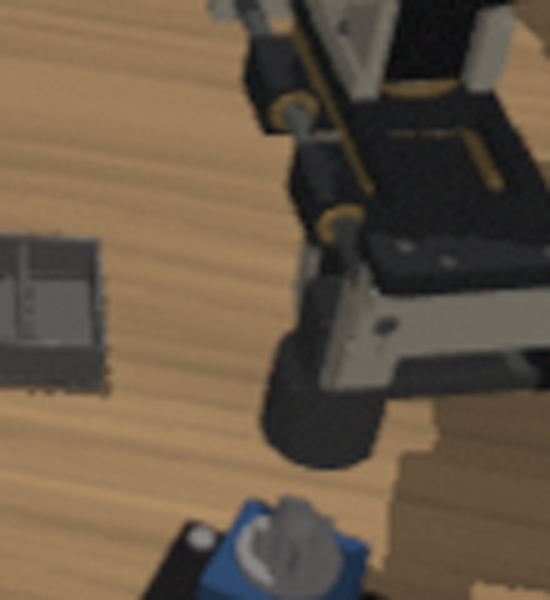

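View pics/t3.png

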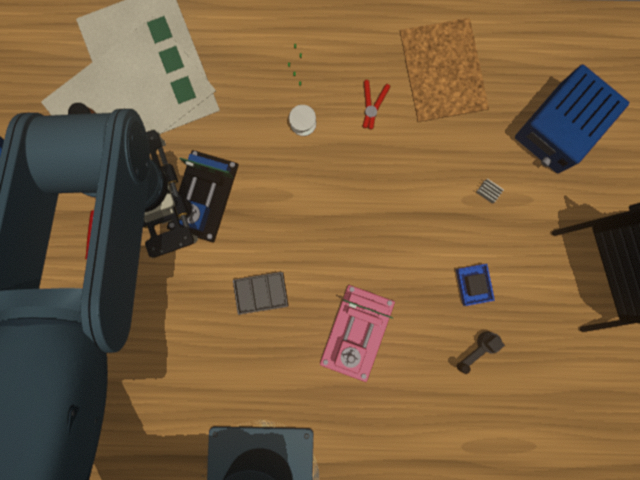

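```bash
python3 - <<'E'
from h import *
s=load('scene0'); b=load('s3')['pixels']
m=(b.max(2)<75).astype(np.uint8)
for r in range(252,276): 
    x=np.where(m[r,436:475])[0]+436; print(r,x.min() if len(x) else None,x.max() if len(x) else None)
# subpixel edges: threshold on gray
g=cv2.cvtColor(b,cv2.COLOR_RGB2GRAY)
print(g[262,438:472]); print(g[262:280,455]); print(g[262:280,452]);print(g[262:280,458])
E
```

```text
252 445 474
253 445 474
254 444 474
255 444 474
256 444 474
257 444 474
258 443 474
259 443 472
260 443 466
261 443 466
262 443 466
263 442 465
264 442 465
265 442 465
266 443 464
267 443 464
268 444 464
269 445 463
270 446 463
271 447 463
272 449 461
273 452 458
274 None None
275 None None
[125 124 124 111  73  34  37  37  37  39  37  38  41  40  39  40  42  41
  42  39  42  42  43  41  42  43  40  40  51 101 124 124 124 124]
[ 41  42  40  39  41  40  42  40  41  42  43  41 118 127 122 128 136 137]
[ 39  42  40  40  39  41  40  41  41  39  40  61 117 125 124 133 138 137]
[ 42  41  40  40  42  41  42  42  41  41  42  60 122 131 124 124 130 135]
```

```bash
cat >> h.py <<'E'
from scipy.optimize import least_squares
def circ(c,pts,z,R,free=False):
    P=np.array([onz(c,p,z)[:2] for p in pts])
    f=lambda q:np.hypot(P[:,0]-q[0],P[:,1]-q[1])-(q[2] if free else R)
    r=least_squares(f,[*P.mean(0),R][:3 if free else 2],loss='soft_l1',f_scale=.5); 
    return r.x, np.sqrt(np.mean(r.fun**2))
def rim(g,cx,cy,th,angs,rmin,rmax,rising):
    g=cv2.GaussianBlur(g.astype(np.float32),(0,0),.5); pts=[]
    for a in np.radians(angs):
        rr=np.arange(rmin,rmax,.1); x=cx+rr*np.cos(a);y=cy+rr*np.sin(a)
        v=cv2.remap(g,x[None].astype(np.float32),y[None].astype(np.float32),cv2.INTER_LINEAR)[0]
        k=np.where((v>th) if rising else (v<th))[0]
        if len(k) and k[0]>0: pts.append((x[k[0]],y[k[0]]))
    return pts
E
python3 - <<'E'
from h import *
s=load('scene0'); b=load('s3')['pixels']
g=cv2.cvtColor(b,cv2.COLOR_RGB2GRAY)
pts=rim(g,454.5,264,82,range(25,160,5),3,20,True)
print(np.round(pts,1).tolist())
print('hub rim',circ(s,pts,124.7,20.5),circ(s,pts,124.7,20.5,True))
# shoulder
a=s['pixels'].astype(float); R=a[:,:,0]
ga=a[:,:,0]
x,y=446.2,290.2
pts=rim(ga,x,y,95,range(-30,215,5),8.5,16,False)
print(np.round(pts,1).tolist())
lo=[p for p in pts]
print('sh',circ(s,lo,60,19),circ(s,lo,60,19,True))
t=load('top0'); ga=t['pixels'][:,:,0].astype(float)
pts=rim(ga,189.5,213,100,range(0,360,8),7.5,14,False)
print('sh top',circ(t,pts,60,19),circ(t,pts,60,19,True))
E
```

```text
[[464.5, 268.6], [464.1, 269.6], [463.7, 270.4], [463.2, 271.3], [462.1, 271.6], [461.3, 272.1], [460.5, 272.5], [459.6, 272.8], [458.8, 273.2], [457.9, 273.4], [457.0, 273.5], [456.2, 273.6], [455.3, 273.6], [454.5, 273.6], [453.7, 273.6], [452.8, 273.5], [452.0, 273.4], [451.2, 273.1], [450.4, 272.8], [449.6, 272.6], [448.6, 272.4], [447.8, 272.0], [447.1, 271.4], [446.3, 270.9], [445.5, 270.3], [444.7, 269.6], [443.9, 268.9]]
hub rim (array([516.56731039, 143.31585387]), np.float64(0.22072722315732113)) (array([517.26782515, 143.49300379,  19.87787245]), np.float64(0.18150138100395924))
[[457.5, 292.2], [457.4, 293.2], [457.1, 294.2], [456.6, 295.1], [455.9, 295.8], [455.2, 296.5], [454.4, 297.1], [453.5, 297.5], [452.5, 297.7], [451.2, 297.4], [437.6, 291.7], [437.3, 291.0], [437.2, 290.2], [436.9, 289.4], [436.9, 288.6], [437.1, 287.8], [437.5, 287.0], [437.8, 286.3], [438.2, 285.6]]
sh (array([518.6484036 , 143.49729006]), np.float64(0.36971433682566446)) (array([519.13242656, 143.35673266,  18.73575829]), np.float64(0.32702881907643294))
sh top (array([518.8771436 , 141.94462272]), np.float64(0.5043427480326764)) (array([518.90536499, 141.9248388 ,  18.53063345]), np.float64(0.1833103556443293))
```

>>> arm_command:
  plan:
    - [0, 0, 0, 1.5, 0, -10, -1]
    - [0, 0, 0, 1.5, 0, -22, -1]
    - [0, 0, 0, 1.5, 0, -32, -1]
    - [0, 0, 0, 1.5, 0, -34, -1]
    - [0, 0, 0, 1.5, 0, -34, -1]
    - [0, 0, 0, 1.5, 0, -34, -1]

```text
time: 5.85
tool_pos: [520.1, 143.2, 128.5]
ee_rot: [-2.131, 1.568, 2.941]
contact_force: [-0.6, -0.4, -1.4]
opening: 23.8
```

```bash
python3 - <<'E'
from h import *
st=telemetry.get_state();print(st['tool_pos'],st['contact_force'])
snap('scene','s4');crop('s4','s4c',415,220,70,90,6)
s=load('s4');g=cv2.cvtColor(s['pixels'],cv2.COLOR_RGB2GRAY);print(g[270:300,455],g[270:300,448])
z=st['tool_pos'][2]-37.8
print(proj(s,[518,143.5,z]))
s0=load('scene0')
S=lambda u,v:(434+(u-400+.5)/400*28-.5,274+(v+.5)/400*28-.5)
for z2,uvs in [(76,[(640,215),(708,145),(530,155)]),(60,[(632,340),(530,265),(560,262),(725,250)])]:
  for uv in uvs:
    d=onz(s0,S(*uv),z2)[:2]-np.array([518.9,143.4]); print(z2,uv,np.hypot(*d),np.degrees(np.arctan2(d[1],d[0])))
E
```

```text
[520.06415201 143.17027374 128.4551818 ] [-0.56888985 -0.35005965 -1.3654149 ]
[105 105  73  46  42  42  42  42  42  41  41  40  43  42  43  41  41  61
  82  87  87  86  86  86  86  86  84  76  60  50] [37 42 43 41 40 39 40 42 42 40 39 38 42 40 38 42 41 72 79 76 74 73 70 69
 76 79 84 84 85 79]
[450.12732494 278.66187   ]
76 (640, 215) 10.049827412337338 21.424924829496657
76 (708, 145) 12.010365631914144 113.49690957718562
76 (530, 155) 11.049404070702856 -75.92960584528716
60 (632, 340) 17.075553441255575 19.788143983022305
60 (530, 265) 10.403418103932314 -49.77395517890873
60 (560, 262) 6.753882865021258 -39.26776990781324
60 (725, 250) 16.155125546895484 97.860911855339
```

View pics/s4c.png

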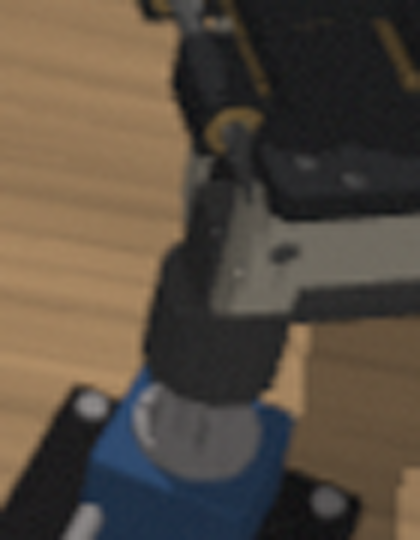

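```bash
python3 - <<'E'
from h import *
s=load('s4');g=cv2.cvtColor(s['pixels'],cv2.COLOR_RGB2GRAY)
z=128.45-37.8
pts=rim(g,450,278.7,56,range(20,165,5),3,20,True)
print(np.round(pts,1).tolist())
print(circ(s,pts,z,20.5),circ(s,pts,z,20.5,True))
x=s['pixels'][:,:,0].astype(float)
pts=rim(x,446.2,293,70,range(10,140,5),2,16,False);print(np.round(pts,1).tolist())
print(circ(s,pts,60,19),circ(s,pts,60,19,True))
E
```

```text
[[459.8, 282.3], [459.3, 283.1], [459.2, 284.0], [458.2, 284.4], [457.6, 285.1], [457.2, 285.9], [456.6, 286.6], [455.7, 286.8], [454.7, 286.8], [453.8, 286.9], [453.0, 287.0], [452.3, 287.1], [451.5, 287.2], [450.7, 287.2], [450.0, 287.2], [449.3, 287.0], [448.6, 286.7], [447.9, 286.5], [447.2, 286.4], [446.5, 286.2], [445.8, 286.1], [445.1, 285.7], [444.3, 285.5], [443.6, 285.1], [443.0, 284.5], [442.4, 284.0], [441.8, 283.4], [440.7, 283.1], [439.4, 282.6]]
(array([517.88535805, 141.99964018]), np.float64(0.5995526813678351)) (array([519.68615567, 142.43261849,  18.86527525]), np.float64(0.5695561795902598))
[[456.7, 294.9], [456.2, 295.7], [455.7, 296.5], [455.1, 297.1], [454.4, 297.8], [453.7, 298.3], [452.9, 298.6], [452.0, 298.8], [451.2, 299.0], [450.5, 299.1], [449.8, 299.2], [449.1, 299.3], [448.5, 299.3], [447.9, 299.3], [447.3, 299.2], [446.7, 299.2], [446.2, 299.1], [445.7, 299.0], [445.2, 298.8], [444.7, 298.6], [444.2, 298.5], [443.7, 298.3], [443.3, 298.0], [442.9, 297.8], [442.4, 297.5], [442.0, 297.2]]
(array([521.54937049, 142.86974663]), np.float64(0.2928780780424722)) (array([523.45286057, 143.70356436,  17.15804681]), np.float64(0.12521757210972556))
```

>>> arm_command:
  plan:
    - [0, 0, 0, 0, 0.3, -3, -1]
    - [0, 0, 0, 0, 0.3, -6, -1]
    - [0, 0, 0, 0, 0.3, -9, -1]
    - [0, 0, 0, 0, 0.3, -11, -1]
    - [0, 0, 0, 0, 0.3, -12, -1]
    - [0, 0, 0, 0, 0.3, -12, -1]

```text
time: 6.4
tool_pos: [520.1, 143.6, 116.6]
ee_rot: [-2.177, 1.568, 2.895]
contact_force: [-0.7, 0.4, -1.6]
opening: 23.9
```

>>> arm_command:
  plan:
    - [0, 0, 0, 0, 0, -1, -1]
    - [0, 0, 0, 0, 0, -1.5, -1]
    - [0, 0, 0, 0, 0, -2, -1]
    - [0, 0, 0, 0, 0, -2, -1]

```text
time: 6.73
tool_pos: [520.1, 143.6, 114.5]
ee_rot: [-2.159, 1.568, 2.913]
contact_force: [0.3, 0.2, -1.3]
opening: 24.1
```

>>> arm_command:
  plan:
    - [0, 0, 0, 0, 0, -0.7, -1]
    - [0, 0, 0, 0, 0, -1.2, -1]
    - [0, 0, 0, 0, 0, -1.5, -1]
    - [0, 0, 0, 0, 0, -1.5, -1]

```text
time: 7.07
tool_pos: [520.1, 143.6, 112.9]
ee_rot: [-2.132, 1.568, 2.94]
contact_force: [0.1, -0.2, -2.3]
opening: 23.7
```

>>> arm_command:
  plan:
    - [0, 0, 0, 0, 0, -0.5, -1]
    - [0, 0, 0, 0, 0, -1, -1]
    - [0, 0, 0, 0, 0, -1, -1]
    - [0, 0, 0, 0, 0, -1, -1]

```text
time: 7.4
tool_pos: [520.0, 143.6, 111.9]
ee_rot: [-2.126, 1.568, 2.946]
contact_force: [0.0, -0.4, -1.6]
opening: 23.9
```

>>> arm_command:
  plan:
    - [0, 0, 0, 0, 0, -0.7, -1]
    - [0, 0, 0, 0, 0, -1.4, -1]
    - [0, 0, 0, 0, 0, -2, -1]
    - [0, 0, 0, 0, 0, -2, -1]

```text
time: 7.73
tool_pos: [519.9, 143.6, 109.7]
ee_rot: [-2.116, 1.568, 2.955]
contact_force: [1.4, 0.1, -1.1]
opening: 23.7
```

>>> arm_command:
  plan:
    - [0, 0, 0, 0, 0, -0.8, -1]
    - [0, 0, 0, 0, 0, -1.6, -1]
    - [0, 0, 0, 0, 0, -2.4, -1]
    - [0, 0, 0, 0, 0, -3, -1]
    - [0, 0, 0, 0, 0, -3, -1]

```text
time: 8.15
tool_pos: [519.8, 143.6, 106.5]
ee_rot: [-2.082, 1.567, 2.989]
contact_force: [-0.6, 0.8, -0.9]
opening: 23.5
```

>>> arm_command:
  plan:
    - [0, 0, 0, 0, 0, -0.8, -1]
    - [0, 0, 0, 0, 0, -1.6, -1]
    - [0, 0, 0, 0, 0, -2.4, -1]
    - [0, 0, 0, 0, 0, -3.2, -1]
    - [0, 0, 0, 0, 0, -4, -1]
    - [0, 0, 0, 0, 0, -4, -1]

```text
time: 8.65
tool_pos: [519.7, 143.6, 102.3]
ee_rot: [-2.058, 1.567, 3.013]
contact_force: [-0.3, 0.7, -2.3]
opening: 23.7
```

>>> arm_command:
  plan:
    - [0, 0, 0, 0, 0, -0.8, -1]
    - [0, 0, 0, 0, 0, -1.6, -1]
    - [0, 0, 0, 0, 0, -2.4, -1]
    - [0, 0, 0, 0, 0, -3, -1]
    - [0, 0, 0, 0, 0, -3, -1]

```text
time: 9.07
tool_pos: [519.6, 143.6, 99.1]
ee_rot: [-2.055, 1.567, 3.016]
contact_force: [0.0, 0.3, -1.6]
opening: 23.3
```

```bash
python3 - <<'E'
from h import *
st=telemetry.get_state();print(st['tool_pos'],st['contact_force'],st['moment'],st['opening'])
R=Ro.from_euler('xyz',st['ee_rot']).as_matrix();print(np.degrees(np.arctan2(R[1,1],R[0,1])))
snap('scene','s5');crop('s5','s5c',405,230,90,90,6)
E
```

```text
[519.56226946 143.5611726   99.12868262] [ 0.00515047  0.34619936 -1.59853193] [-0.02880622 -0.11361478 -0.02021047] 23.27449320013624
20.57318226253869
```

View pics/s5c.png

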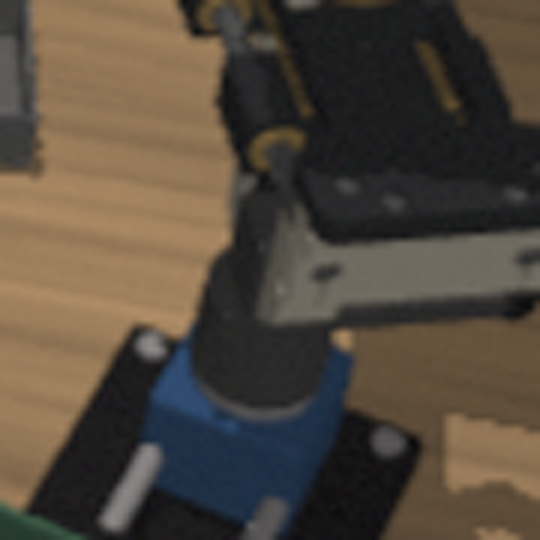

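>>> arm_command:
  plan:
    - [0, 0, 0, 0, 0, -0.5, -1]
    - [0, 0, 0, 0, 0, -1, -1]
    - [0, 0, 0, 0, 0, -1.2, -1]
    - [0, 0, 0, 0, 0, -1.2, -1]
    - [0, 0, 0, 0, 0, -1.2, -1]

```text
time: 9.53
tool_pos: [519.6, 143.6, 98.0]
ee_rot: [-2.06, 1.567, 3.012]
contact_force: [-0.4, -0.2, -1.5]
opening: 23.8
```

>>> arm_command:
  plan:
    - [0, 0, 0, 0, 0, -0.4, -1]
    - [0, 0, 0, 0, 0, -0.6, -1]
    - [0, 0, 0, 0, 0, -0.6, -1]
    - [0, 0, 0, 0, 0, -0.6, -1]

```text
time: 9.87
tool_pos: [519.7, 143.6, 97.7]
ee_rot: [-2.074, 1.567, 2.998]
contact_force: [0.0, -0.8, 2.1]
opening: 23.5
```

>>> arm_command:
  plan:
    - [0, 0, -0.06, 0, 0, 0, -1]
    - [0, 0, -0.14, 0, 0, 0, -1]
    - [0, 0, -0.22, 0, 0, 0, -1]
    - [0, 0, -0.3, 0, 0, 0, -1]
    - [0, 0, -0.38, 0, 0, 0, -1]
    - [0, 0, -0.46, 0, 0, 0, -1]
    - [0, 0, -0.5, 0, 0, 0, -1]
    - [0, 0, -0.5, 0, 0, 0, -1]
  newtons: 50

```text
time: 10.53
tool_pos: [519.3, 143.8, 97.7]
ee_rot: [-2.007, 1.567, 2.564]
contact_force: [-1.4, 1.1, 1.8]
opening: 23.5
```

```bash
cat > st.py <<'E'
from h import *
st=telemetry.get_state();R=Ro.from_euler('xyz',st['ee_rot']).as_matrix()
print(st['time'],st['tool_pos'].round(2),st['contact_force'].round(2),st['moment'].round(3),'op',st['opening'].round(2),'yaw',np.degrees(np.arctan2(R[1,1],R[0,1])).round(2),'q6',np.degrees(st['joints'][5]).round(1))
E
python3 st.py
```

```text
Traceback (most recent call last):
  File "st.py", line 3, in <module>
    print(st['time'],st['tool_pos'].round(2),st['contact_force'].round(2),st['moment'].round(3),'op',st['opening'].round(2),'yaw',np.degrees(np.arctan2(R[1,1],R[0,1])).round(2),'q6',np.degrees(st['joints'][5]).round(1))
                                                                                                     ^^^^^^^^^^^^^^^^^^^
AttributeError: 'float' object has no attribute 'round'
```

```bash
sed -i "s/st\['opening'\].round(2)/round(st['opening'],2)/" st.py; python3 st.py
```

```text
10.5333 [519.29 143.79  97.71] [-1.4   1.09  1.84] [0.102 0.244 0.147] op 23.54 yaw -8.13 q6 11.6
```

>>> arm_command:
  plan:
    - [0, 0, -0.06, 0, 0, 0, -1]
    - [0, 0, -0.14, 0, 0, 0, -1]
    - [0, 0, -0.22, 0, 0, 0, -1]
    - [0, 0, -0.3, 0, 0, 0, -1]
    - [0, 0, -0.34, 0, 0, 0, -1]
    - [0, 0, -0.34, 0, 0, 0, -1]

```text
time: 11.03
tool_pos: [519.1, 143.9, 97.7]
ee_rot: [-1.97, 1.566, 2.261]
contact_force: [-1.2, -0.2, 0.3]
opening: 23.7
```

```bash
python3 st.py
```

```text
11.0333 [519.15 143.87  97.7 ] [-1.24 -0.16  0.3 ] [0.017 0.169 0.108] op 23.73 yaw -27.59 q6 31.0
```

>>> arm_command:
  plan:
    - [0, 0, -0.07, 0, 0, 0, -1]
    - [0, 0, -0.14, 0, 0, 0, -1]
    - [0, 0, -0.2, 0, 0, 0, -1]
    - [0, 0, -0.2, 0, 0, 0, -1]

```text
time: 11.37
tool_pos: [519.1, 143.9, 97.7]
ee_rot: [-1.946, 1.566, 2.086]
contact_force: [-2.2, 0.5, 0.9]
opening: 23.8
```

```bash
python3 st.py; python3 -c "
from h import *
snap('scene','s6');crop('s6','s6c',390,260,100,110,5)"
```

```text
11.3667 [519.08 143.88  97.7 ] [-2.16  0.5   0.93] [0.047 0.214 0.191] op 23.8 yaw -39.03 q6 42.4
```

View pics/s6c.png

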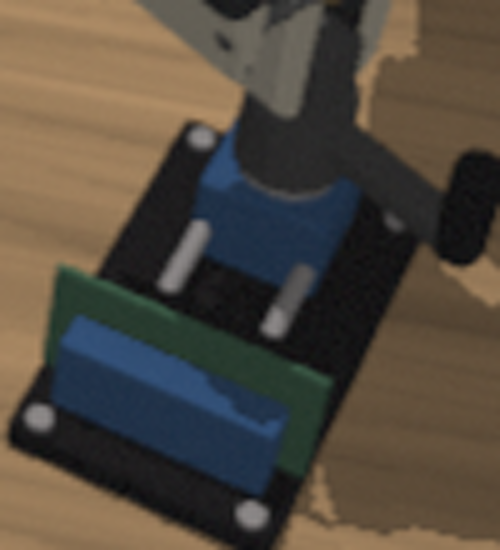

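>>> arm_command:
  plan:
    - [0, 0, -0.07, 0, 0, 0, -1]
    - [0, 0, -0.14, 0, 0, 0, -1]
    - [0, 0, -0.21, 0, 0, 0, -1]
    - [0, 0, -0.28, 0, 0, 0, -1]
    - [0, 0, -0.3, 0, 0, 0, -1]
    - [0, 0, -0.3, 0, 0, 0, -1]

```text
time: 11.92
tool_pos: [519.0, 143.9, 97.7]
ee_rot: [-1.924, 1.566, 1.813]
contact_force: [-2.1, 0.0, 0.8]
opening: 23.8
```

```bash
python3 st.py
```

```text
11.9167 [519.02 143.91  97.71] [-2.05  0.01  0.79] [0.081 0.234 0.177] op 23.78 yaw -55.91 q6 59.2
```

>>> arm_command:
  plan:
    - [0, 0, -0.07, 0, 0, 0, -1]
    - [0, 0, -0.14, 0, 0, 0, -1]
    - [0, 0, -0.21, 0, 0, 0, -1]
    - [0, 0, -0.25, 0, 0, 0, -1]
    - [0, 0, -0.25, 0, 0, 0, -1]

```text
time: 12.33
tool_pos: [518.9, 144.0, 97.7]
ee_rot: [-1.907, 1.566, 1.581]
contact_force: [-1.5, 0.2, 1.2]
opening: 23.3
```

```bash
python3 st.py
```

```text
12.3333 [518.94 144.    97.7 ] [-1.53  0.24  1.24] [0.105 0.308 0.179] op 23.27 yaw -70.12 q6 73.4
```

>>> arm_command:
  plan:
    - [0, 0, -0.07, 0, 0, 0, -1]
    - [0, 0, -0.14, 0, 0, 0, -1]
    - [0, 0, -0.21, 0, 0, 0, -1]
    - [0, 0, -0.25, 0, 0, 0, -1]
    - [0, 0, -0.25, 0, 0, 0, -1]

```text
time: 12.75
tool_pos: [518.9, 144.1, 97.7]
ee_rot: [-1.879, 1.566, 1.362]
contact_force: [-1.9, 0.4, 0.8]
opening: 23.4
```

```bash
python3 st.py
```

```text
12.75 [518.88 144.06  97.7 ] [-1.94  0.41  0.81] [0.189 0.244 0.185] op 23.36 yaw -84.32 q6 87.6
```

>>> arm_command:
  plan:
    - [0, 0, -0.07, 0, 0, 0, -1]
    - [0, 0, -0.14, 0, 0, 0, -1]
    - [0, 0, -0.2, 0, 0, 0, -1]
    - [0, 0, -0.2, 0, 0, 0, -1]

```text
time: 13.08
tool_pos: [518.9, 144.1, 97.7]
ee_rot: [-1.888, 1.566, 1.154]
contact_force: [-1.4, 0.5, 0.9]
opening: 23.9
```

```bash
python3 st.py
```

```text
13.0833 [518.89 144.15  97.73] [-1.37  0.55  0.93] [0.188 0.203 0.166] op 23.86 yaw -95.68 q6 99.0
```

>>> arm_command:
  plan:
    - [0, 0, -0.06, 0, 0, 0, -1]
    - [0, 0, -0.12, 0, 0, 0, -1]
    - [0, 0, -0.18, 0, 0, 0, -1]
    - [0, 0, -0.18, 0, 0, 0, -1]

```text
time: 13.42
tool_pos: [518.9, 144.2, 97.7]
ee_rot: [-1.884, 1.566, 0.98]
contact_force: [-2.2, 0.7, 0.4]
opening: 23.4
```

```bash
python3 st.py
```

```text
13.4167 [518.92 144.19  97.72] [-2.24  0.7   0.36] [0.219 0.293 0.201] op 23.38 yaw -105.86 q6 109.2
```

>>> arm_command:
  plan:
    - [0, 0, -0.06, 0, 0, 0, -1]
    - [0, 0, -0.12, 0, 0, 0, -1]
    - [0, 0, -0.15, 0, 0, 0, -1]
    - [0, 0, -0.15, 0, 0, 0, -1]

```text
time: 13.75
tool_pos: [518.9, 144.2, 97.7]
ee_rot: [-1.868, 1.566, 0.851]
contact_force: [-1.1, 1.2, 0.4]
opening: 23.7
```

```bash
python3 st.py
```

```text
13.75 [518.9  144.23  97.71] [-1.06  1.2   0.4 ] [0.244 0.291 0.218] op 23.71 yaw -114.24 q6 117.7
```

>>> arm_command:
  plan:
    - [0, 0, -0.05, 0, 0, 0, -1]
    - [0, 0, -0.1, 0, 0, 0, -1]
    - [0, 0, -0.12, 0, 0, 0, -1]
    - [0, 0, -0.12, 0, 0, 0, -1]

```text
time: 14.08
tool_pos: [518.9, 144.3, 97.7]
ee_rot: [-1.904, 1.566, 0.699]
contact_force: [-0.9, 0.5, 0.1]
opening: 23.7
```

```bash
python3 st.py;  python3 -c "
from h import *
snap('scene','s7');crop('s7','s7c',390,240,110,110,5)"
```

```text
14.0833 [518.91 144.29  97.73] [-0.86  0.47  0.11] [0.247 0.214 0.617] op 23.7 yaw -120.91 q6 124.4
```

View pics/s7c.png

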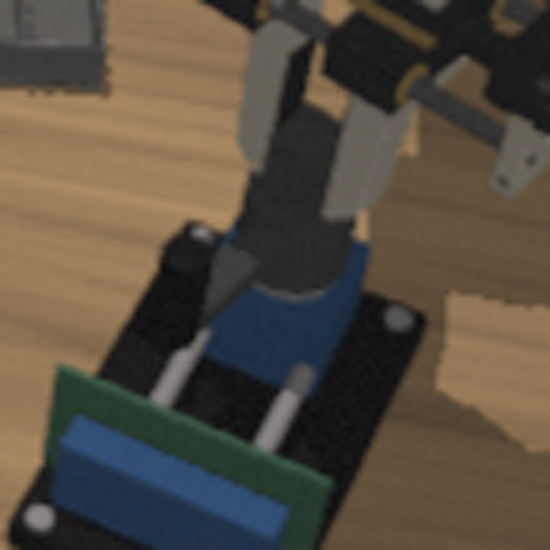

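The twisting moment jumped from 0.2 to 0.6 Nm, so this looks like the hard stop. I'll turn a little further to confirm.

>>> arm_command:
  plan:
    - [0, 0, -0.03, 0, 0, 0, -1]
    - [0, 0, -0.06, 0, 0, 0, -1]
    - [0, 0, -0.06, 0, 0, 0, -1]
    - [0, 0, -0.06, 0, 0, 0, -1]

```text
time: 14.47
tool_pos: [518.9, 144.3, 97.7]
ee_rot: [-1.985, 1.566, 0.562]
contact_force: [-0.5, 1.3, -0.1]
opening: 23.5
```

```bash
python3 st.py
```

```text
14.4667 [518.95 144.27  97.74] [-0.54  1.34 -0.09] [0.237 0.18  1.245] op 23.49 yaw -124.11 q6 127.6
```

>>> arm_command:
  plan:
    - [0, 0, 0.02, 0, 0, 0, -0.2]
    - [0, 0, 0.02, 0, 0, 0, -0.2]
    - [0, 0, 0.02, 0, 0, 0, -0.2]
    - [0, 0, 0.02, 0, 0, 0, 0.2]
    - [0, 0, 0.02, 0, 0, 0, 0.2]
    - [0, 0, 0.02, 0, 0, 0, 0.2]
    - [0, 0, 0.02, 0, 0, 0, 0.2]
    - [0, 0, 0.02, 0, 0, 0, 0.2]

```text
time: 15.13
tool_pos: [519.0, 144.2, 97.7]
ee_rot: [-1.982, 1.566, 0.584]
contact_force: [-0.8, -0.4, -0.4]
opening: 55.2
```

>>> arm_command:
  plan:
    - [0, 0, 0, 0, 0, 3, 0.2]
    - [0, 0, 0, 0, 0, 12, 0.2]
    - [0, 0, 0, 0, 0, 30, 0.2]
    - [0, 0, 0, 0, 0, 60, 0.2]
    - [0, 0, 0, 0, 0, 95, 0.2]
    - [0, 0, 0, 0, 0, 130, 0.2]

```text
time: 15.63
tool_pos: [518.4, 144.2, 229.6]
ee_rot: [-1.888, 1.567, 0.678]
contact_force: [1.6, -0.4, -0.5]
opening: 56.0
```

>>> arm_command:
  plan:
    - [0, 0, 0, -10, -30, 0, 0.2]
    - [0, 0, 0, -30, -65, 0, 0.2]
    - [0, 0, 0, -60, -100, 0, 0.2]
    - [0, 0, 0, -80, -135, 0, 0.2]
    - [0, 0, 0, -100, -170, 0, 0.2]
    - [0, 0, 0, -120, -205, 0, 0.2]
    - [0, 0, 0, -120, -240, 0, 0.2]
    - [0, 0, 0, -120, -250, 0, 0.2]
    - [0, 0, 0, -120, -250, 0, 0.2]

```text
time: 16.38
tool_pos: [398.6, -108.3, 230.5]
ee_rot: [-2.324, 1.566, 0.238]
contact_force: [0.2, -0.5, 0.2]
opening: 55.5
```

```bash
python3 st.py;  python3 -c "
from h import *
snap('scene','s8');snap('top','t8')
a=load('s8')['pixels'];b=load('t8')['pixels']; o=np.hstack([cv2.resize(a[240:350,390:500,::-1],(400,400),interpolation=cv2.INTER_CUBIC),cv2.resize(b[140:250,150:260,::-1],(400,400),interpolation=cv2.INTER_CUBIC)]); cv2.imwrite('pics/c8.png',(255*(o/255.)**.6).astype(np.uint8))"
```

```text
16.3833 [ 398.61 -108.26  230.52] [ 0.22 -0.49  0.24] [0.06  0.03  0.004] op 55.54 yaw -123.22 q6 92.2
```

View pics/s8.png

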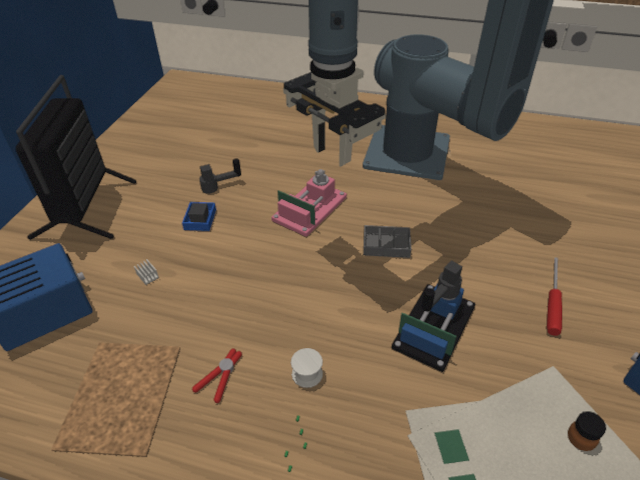

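View pics/c8.png

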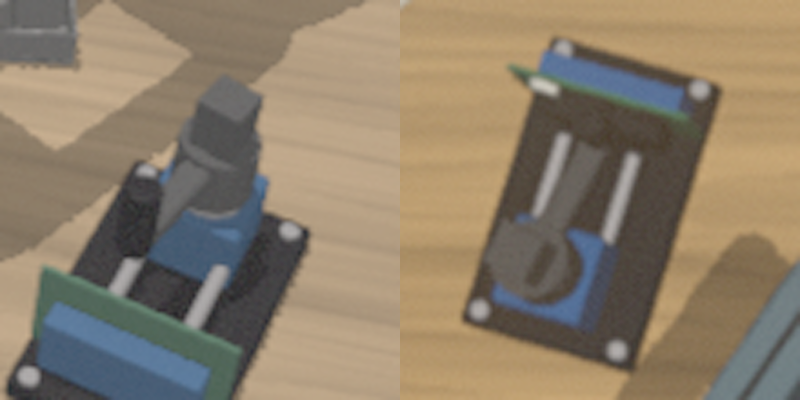

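```bash
python3 -c "
from h import *
L=[]
for n in ('top0','t8'):
    b=load(n)['pixels'][145:215,170:240,::-1]; q=cv2.resize(b,(400,400),interpolation=cv2.INTER_CUBIC)/255.
    L.append((255*np.clip(q*1.6,0,1)**.4).astype(np.uint8))
cv2.imwrite('pics/j.png',np.hstack(L))"
```

```text
(no output)
```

View pics/j.png

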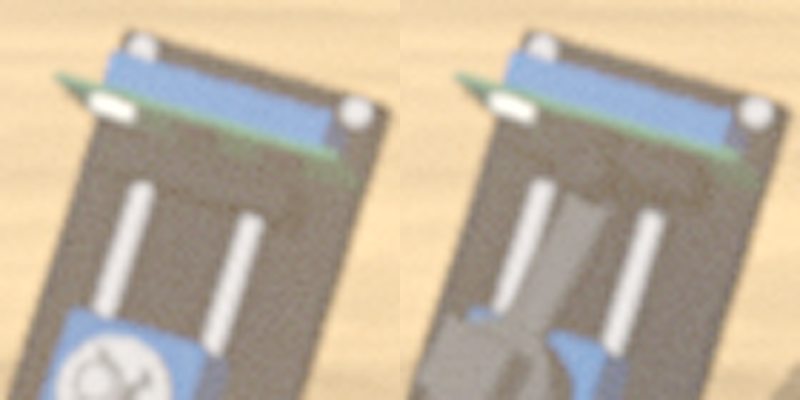

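```bash
python3 -c "
from h import *
L=[]
for n in ('top0','t8'):
    b=load(n)['pixels'][158:188,180:235,::-1].astype(float); q=cv2.resize(b,(400,220),interpolation=cv2.INTER_CUBIC)
    L.append((255*np.clip((q-10)/50,0,1)).astype(np.uint8))
M=[]
for n in ('scene0','s8'):
    b=load(n)['pixels'][300:340,395:460,::-1].astype(float); q=cv2.resize(b,(400,246),interpolation=cv2.INTER_CUBIC)
    M.append((255*np.clip((q-10)/60,0,1)).astype(np.uint8))
cv2.imwrite('pics/j2.png',np.vstack([np.hstack(L),np.hstack(M)]))"
```

```text
(no output)
```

View pics/j2.png

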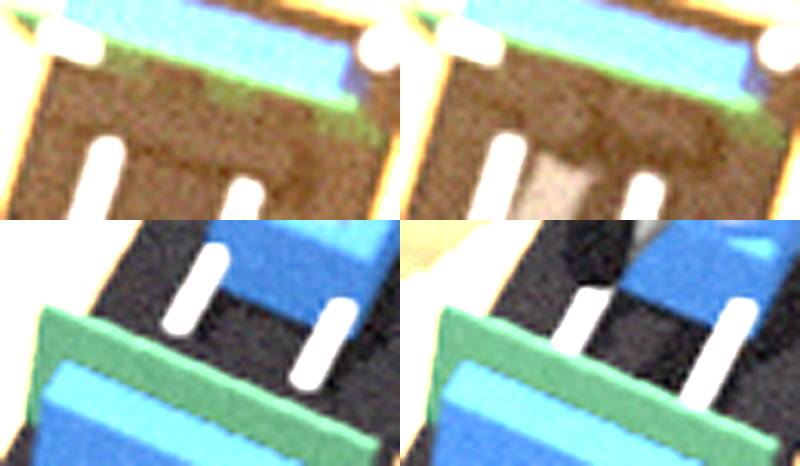

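The jaw has moved up to the board. In the scene view the rods now reach the board, and in the top view the green gap between jaw and board is gone. I'm handing in.

```bash
python3 -c "
from h import *
print(ticket.sign_off())"
```

```text
the job is handed in; nothing more can be done
None
```

The lever is home on the holder's spindle, the jaw is shut on the circuit board, and the arm has let go and moved clear. The job took about 16.4 s and is handed in; no verdict was reported.

- **What I did:** I took the left of the two levers by its boss, turned it to the spline angle I had measured (about 21°) and lowered it over the nose. The wrist force stayed under about 3 N. I then turned it clockwise about 2.5 rad, as the gripper measured it, until it hit the stop. There the twisting moment rose from about 0.2 to 1.2 Nm; the gripper still turned about 3° as it rose, probably the lever giving slightly in the grip.
- **Last checks:** The hub sits on the shoulder; the gripper heights put the underside within about 0.1 mm of it. The pictures show the jaw against the board and the lever standing upright. The other things look unmoved in the pictures.
- **Disagreements:** The two cameras differed by about 1 to 2 mm on the spindle position, so I approached at a compromise and the fit went in without resistance. I judged the jaw travel from pictures and the hard stop; I have no reading of it in millimetres.

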